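# Draw the mounting rail out of its rack into the kit tray

## Robot

A 6-joint arm with a two-finger parallel gripper is mounted at the origin on the work surface. World frame = base frame: x ahead of the robot, y to its left, z up, the work surface at z = 0. Lengths are in m, angles in degrees, forces in N, time in s.
With the tool pointing down it reaches from about 0.25 to 0.775 m from the base axis. Payload 4 kg.
Tool frame: the origin (TCP) lies at the very end of the fingers, on their centre line; the grasp point (between the pads) lies 19 mm behind it; z points along the fingers, y is the line along which they close (so a half turn about z gives the same grasp; the last joint's range is limited). The gripper opens to 94 mm and grips with 3 to 60 N. Pads are 16 mm wide; open, the fingers measure 119 mm over their backs; the gripper's body (75 mm by 177 mm) begins 78 mm behind the grasp point.
Start: joints at [58.321, 4.996, 78.535, -0, 96.463, -5.907], TCP at [0.239, 0.495, 0.206] pointing down, gripper open.
Joint ranges: [-177.83, 177.83], [-43.37, 116.18], [15.69, 146.23], [-61.86, 241.86], [9.47, 152.12], [-147.06, 147.06]. Speed limits (degrees/s): [159.86, 159.86, 180, 180, 180, 180].

## Interface

Orientations are given as a 3x3 rotation matrix whose columns are the frame's x, y, z axes.
In Python, from workcell import * gives the robot as it stands.
- The arm moves only by the shell command python3 -m handwheel 'ROWS'. ROWS is JSON, a list that holds one entry, the list of rows, each a list of 7 numbers: the shift along the tool's x, y, z in mm, then the turn, a rotation vector about the tool's x, y, z in degrees, then the opening, from 0 (shut) to 1 (fully open). In form: [[[dx, dy, dz, rx, ry, rz, hand], ...]]. A call has 1 to 10 rows; each row shifts and turns the commanded pose from where the row before left it, along the tool's axes as they then stand; what a row does not reach is not made up. A row lasts 1/8 s, in which the tool goes at most 62.5 mm and 10.7 degrees, less where a joint would pass 70% of its speed; a pose out of reach is approached as far as the arm can. A call with a gripper value outside its range is refused whole. The fingers move at their own pace and stop on an object; the grip force is fixed at half the most. Time passes only in rows, so rows that do not move let the fingers close. It gives the time, the measured TCP pose, the force, the opening and the grip force at its end, in the units of the state.
- get_state(): the state, without advancing time (a new reading comes with each control period).
- snapshot(name): name is "side" or "top"; returns the picture (400x640x3 uint8, red, green, blue); there is no depth.
- camera_params(name): a dict with "fov_y" (degrees; the focal length in pixels is half the picture's height over the tangent of half this angle, whatever the lens; pixels are square), "cx", "cy" (the principal point, pixels), "position" and "orientation" of the camera in the world. Camera axes: x right, y down, z forward; pixel columns grow to the right and rows downward; lengths in m; the calibration is good to about 2 mm. A picture is of the moment at which its call begins. camera_params takes no time and is no camera call.
- finish_job(): hands the job in; it is judged then, once.
The state is a dict: "time_s": time; "joint_positions": joint angles; "dq": joint speeds; "effort": joint torques, N m; "eef_pos": TCP position; "tcp_rot": TCP orientation; "ft_force": force on the tool from outside, world axes, zero at the start; "wrist_torque": the same for the moment, N m; "finger_gap": finger opening in m; "grip_force": force on a finger pad.
Only numpy, scipy, OpenCV 4.12 (cv2) and the standard library are available. Lean on these libraries where they do the work, as an engineer would, in place of code of your own. Each camera call takes 0.05 s, during which the arm holds its last target. There are 200 camera calls.

## Task

Take the plain solid rail out of the storage rack: lift its end over the lip, draw it out endwise from under the cover, and lay it flat in the black kit tray. Set it down gently rather than dropping it, and leave the grooved channel in the other lane where it is.

Things in the scene. Friction and masses are not known exactly. Their poses are not given: they have to be found in the camera images.
- rail: The part to take: plain solid aluminium rail, flat top with two small dark holes, 260 mm long (y), 25 wide (x), 16 high (z), 0.15-0.3 kg. Origin: centre of its underside. It starts parallel to the rack, middle near rack y = 0, underside 28 mm above the rack's origin; -y end behind the lip, +y end in the pocket. Raise the -y end 12 to 30 mm, then draw it to rack -y at least 55 mm before lifting it.
- channel: The look-alike to leave alone: an aluminium channel of the same outer size (260 x 25 x 16 mm) with an open groove 17 mm wide along its top. Origin: centre of its underside, y along its length. Which of the rack's two lanes holds which part varies.
- rack: Fixed grey steel rack, lanes along y at x = -42 and +42 mm. Origin: underside centre of its 170 x 310 x 8 mm base plate. Parts lie on blocks, open to fingers over y -100 to 85 mm, 20 mm above the plate. Lip at y -140 to -134 mm, top z = 38 mm. Cover (a pocket) y 85 to 140 mm, open only to -y: roof underside z = 51 mm, top 56, 4 mm free each side, 7 over the part.
- tray: Fixed shallow black kit tray, empty and open on top, outside 140 mm (its x) x 340 mm (y), rim 22 mm high, walls and floor 5 mm thick. Origin: centre of its underside; z up. The rack's -y end points roughly towards the tray, whose axes are roughly parallel to the rack's.

How it is judged (in metres and radians):
On the way, in this order (a step that is already met when the one before it is completed fails the run):
1. the rail's end is raised while its other end is still under the cover (angle between rail's own z axis and vertical above 0.015 rad and y of rail in the frame of rack above -0.03 m).
2. the rail has been drawn out endwise, still in line with the rack (y of rail in the frame of rack between -0.2 and -0.045 m and angle between the y axis of rail and the y axis of rack, either way round below 0.25 rad).
At the end, for the whole second after the job is handed in: The rail lies flat (within 3 degrees) and still on the floor of the black tray, wholly inside its walls, released; the grooved channel is within 15 mm of where it started in the rack (y of rail in the frame of tray between -0.045 and 0.045 m and x of rail in the frame of tray between -0.06 and 0.06 m and z of rail in the frame of tray between 0.001 and 0.01 m and angle between rail's own z axis and vertical below 0.06 rad and linear speed of rail below 0.02 m/s and distance of channel from where it was at the start of the episode below 0.015 m); the robot touches nothing.
It fails at once if the grooved channel is moved by more than 15 mm (distance of channel from where it was at the start of the episode above 0.015 m).
It fails at once if the rail is dropped (falls faster than 0.6 m/s, about 20 mm of free fall, out of the fingers) (linear speed of rail above 0.6 m/s and contact force between the fingers and rail below 0.1 N).
It also fails if it takes over 45 s, if anything falls off the work surface, if the arm or the gripper's body presses on something with over 40 N, if the wrist force passes 120 N, or if a joint passes its speed limit or range.

## Working session

There is one attempt and no reset: what is moved stays moved. The work goes in short steps, Python scripts to look and compute and a shell command to move; the robot and the scene stay as the last step left them, time stands still between calls to the robot, and variables do not carry over. Pictures are saved under pics/ and viewed, at most 10 in all, crops included, and the job is handed in when it is done.

```bash
mkdir -p pics; python3 - <<'E'
from workcell import *
import cv2
for n in("side","top"):
    cv2.imwrite(f"pics/{n}0.png",snapshot(n)[:,:,::-1]); print(n,camera_params(n))
s=get_state(); print(s["eef_pos"],s["tcp_rot"],s["time_s"])
E
```

```text
side {'fov_y': 47.12972497514004, 'cx': 309.014593787444, 'cy': 196.92130213102934, 'position': array([0.43740952, 0.70101351, 0.51978162]), 'orientation': array([[-0.98362511, -0.08745676,  0.15758475],
       [-0.17990833,  0.52841391, -0.82970581],
       [-0.01070659, -0.84447028, -0.53549539]])}
top {'fov_y': 55.40616807541845, 'cx': 320.06432387122135, 'cy': 197.9009112930757, 'position': array([ 0.51151104, -0.00375792,  0.88299359]), 'orientation': array([[ 0.009589  , -0.99725654,  0.07339925],
       [-0.99978777, -0.01090001, -0.01748159],
       [ 0.01823369, -0.07321604, -0.99714941]])}
[0.23889153 0.49487377 0.20442092] [[-9.00530989e-01  4.34790585e-01 -1.04214602e-03]
 [ 4.34791786e-01  9.00529429e-01 -1.68848939e-03]
 [ 2.04343872e-04 -1.97365355e-03 -9.99998031e-01]] 0.1
```

View pics/top0.png

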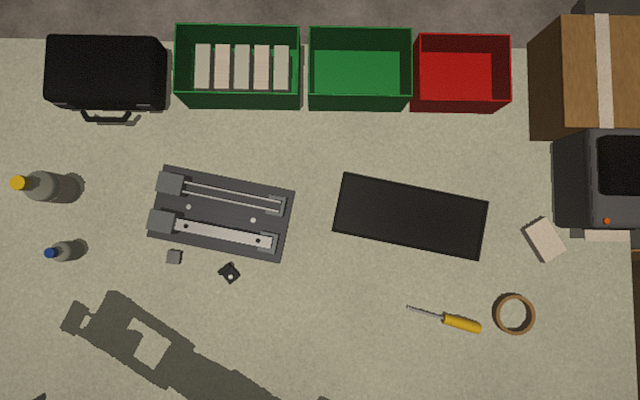

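View pics/side0.png

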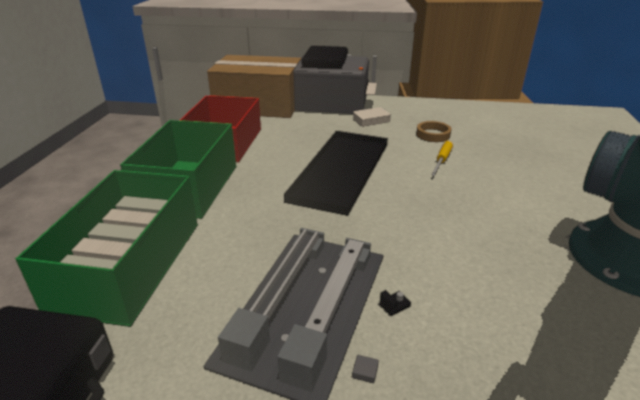

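The top view shows the solid rail, with two dark holes, in the lane nearer the robot, from about (175,225) to (275,243). The grooved channel is in the upper lane at about (185–285, 185–208). The black tray has corners near (344,172), (488,201), (479,260) and (333,231), and the cover ends are on the left (+y). The side view agrees.

```bash
cat > h.py <<'E'
from workcell import *
import cv2, numpy as np
def ray(n,uv):
    c=camera_params(n); f=200/np.tan(np.radians(c["fov_y"]/2))
    uv=np.atleast_2d(uv).astype(float)
    d=np.c_[(uv[:,0]-c["cx"])/f,(uv[:,1]-c["cy"])/f,np.ones(len(uv))]@np.array(c["orientation"]).T
    return np.array(c["position"]),d
def plane(n,uv,z):
    p,d=ray(n,uv); return p+d*((z-p[2])/d[:,2])[:,None]
def big(m,roi):
    k=np.zeros_like(m); x0,y0,x1,y1=roi; k[y0:y1,x0:x1]=m[y0:y1,x0:x1]
    c,_=cv2.findContours(k,cv2.RETR_EXTERNAL,cv2.CHAIN_APPROX_NONE); return max(c,key=cv2.contourArea)
def rect(n,c,z):
    P=plane(n,c[:,0],z)[:,:2]
    (cx,cy),(w,h),a=cv2.minAreaRect((P*1000).astype(np.float32))
    if w>h: a+=90   # long axis angle-90
    a=(a+90)%180-90
    return np.round([cx,cy,min(w,h),max(w,h),a],1) # yaw of long(y) axis from world y
E
python3 - <<'E'
from h import *
im=snapshot("top"); g=im.max(2)
print(im[215,410],im[230,220],im[215,225],im[300,250],im[192,235])
print("tray",rect("top",big((g<55).astype(np.uint8),(310,150,510,280)),.022))
print("plate",rect("top",big((g<125).astype(np.uint8),(135,150,305,275)),.008))
c=big((g>150).astype(np.uint8),(140,212,282,255)); print("rail?",rect("top",c,.044),c[:,0].min(0),c[:,0].max(0))
v=cv2.resize(im[150:280,130:310,::-1],None,fx=4,fy=4,interpolation=cv2.INTER_CUBIC); cv2.imwrite("pics/c1.png",v)
E
```

```text
[39 33 32] [176 170 160] [81 81 80] [165 160 136] [165 157 147]
tray [ 536.4 -223.9  137.3  338.1  -11.1]
plate [539.2 209.  171.  316.8 -11. ]
rail? [493.6 192.4  23.8 212.1 -10.7] [175 219] [271 248]
```

View pics/c1.png

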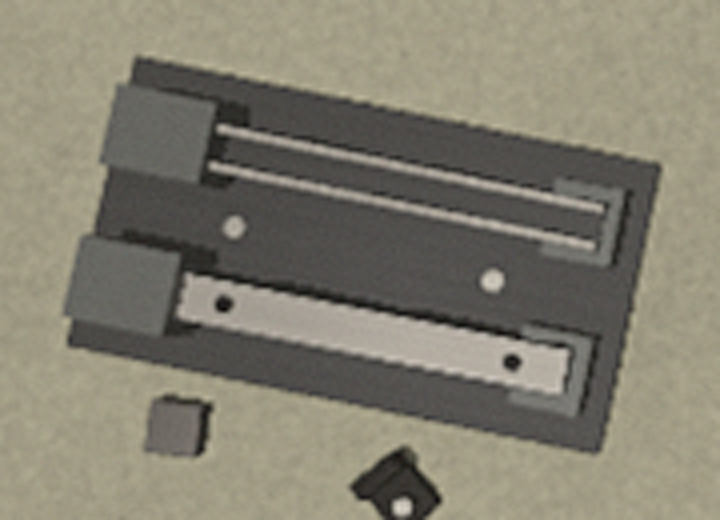

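The enlarged view confirms the layout: the solid rail with holes is in the near lane, with its -y end at crop (570,365) behind the lip. The rail centre is at about (498,216) mm and the rack and tray yaw is about -11°. I'll turn the tool by 75° so that tool x is rack +y and tool y is rack +x.

```bash
python3 -m handwheel '[[[0,0,0,0,0,9.4,0.7],[0,0,0,0,0,9.4,0.7],[0,0,0,0,0,9.4,0.7],[0,0,0,0,0,9.4,0.7],[0,0,0,0,0,9.4,0.7],[0,0,0,0,0,9.4,0.7],[0,0,0,0,0,9.4,0.7],[0,0,0,0,0,9.4,0.7],[0,0,0,0,0,0,0.7]]]'
python3 -m handwheel '[[[-24,32,0,0,0,0,0.7],[-24,32,0,0,0,0,0.7],[-24,32,0,0,0,0,0.7],[-24,32,0,0,0,0,0.7],[-24,32,0,0,0,0,0.7],[-24,32,0,0,0,0,0.7],[-24,32,20,0,0,0,0.7],[-24,32,30,0,0,0,0.7],[-24,32,40,0,0,0,0.7],[-14,20,20,0,0,0,0.7]]]'
python3 -m handwheel '[[[0,0,0,0,0,0,0.7],[0,0,0,0,0,0,0.7]]]'
python3 - <<'E'
from h import *
cv2.imwrite("pics/t2.png",cv2.resize(snapshot("top")[130:280,130:310,::-1],None,fx=2,fy=2)); cv2.imwrite("pics/s2.png",snapshot("side")[:,:,::-1])
s=get_state(); print(s["tcp_rot"],s["time_s"],s["finger_gap"])
E
python3 -c "
import cv2,numpy as np
a=cv2.imread('pics/t2.png');b=cv2.imread('pics/s2.png')
b=cv2.resize(b[180:400,200:440],None,fx=1.8,fy=1.8);o=np.zeros((400,800,3),np.uint8);o[:300,:360]=a;o[:396,365:365+432]=b;cv2.imwrite('pics/m2.png',o)"
```

```text
time_s: 1.27
eef_pos: [0.239, 0.4951, 0.2051]
tcp_rot: [[0.188, 0.982, -0.0], [0.982, -0.188, -0.001], [-0.001, -0.0, -1.0]]
ft_force: [0.3, 0.4, 0.7]
finger_gap: 0.0663
grip_force: 0.0
time_s: 2.52
eef_pos: [0.4973, 0.2089, 0.0926]
tcp_rot: [[0.189, 0.982, -0.004], [0.982, -0.189, -0.001], [-0.002, -0.003, -1.0]]
ft_force: [-0.4, 0.8, 0.8]
finger_gap: 0.0656
grip_force: 0.0
time_s: 2.78
eef_pos: [0.4978, 0.2115, 0.0963]
tcp_rot: [[0.189, 0.982, 0.001], [0.982, -0.189, 0.001], [0.001, 0.001, -1.0]]
ft_force: [-0.3, -0.2, 0.6]
finger_gap: 0.0661
grip_force: 0.0
[[ 0.18835202  0.98209874  0.00236142]
 [ 0.98210028 -0.18835514  0.0011756 ]
 [ 0.00159934  0.00209772 -0.99999652]] 2.875 0.06610616076806072
```

View pics/m2.png

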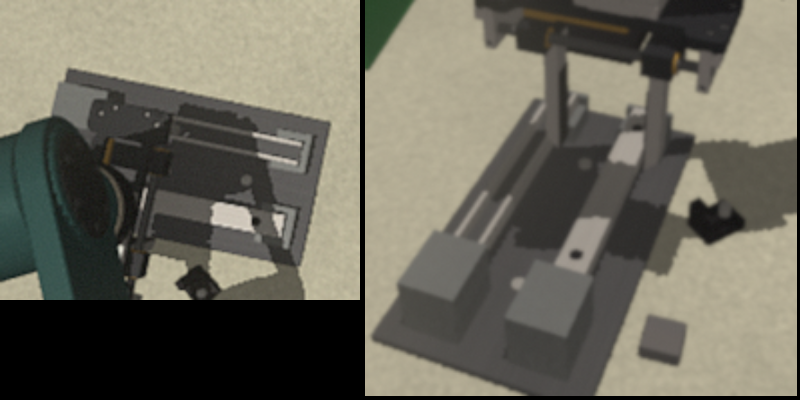

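The side view shows the open fingers straddling the rail lane, at crop (556,140) and (655,165), clear of the channel. I'll go down to TCP z ≈ 0.030 and grip.

```bash
python3 -m handwheel '[[[0,0,20,0,0,0,0.7],[0,0,20,0,0,0,0.7],[0,0,15,0,0,0,0.7],[0,0,11,0,0,0,0.7],[0,0,0,0,0,0,0.7],[0,0,0,0,0,0,0.7]]]'
python3 -m handwheel '[[[0,0,0,0,0,0,0.4],[0,0,0,0,0,0,0.2],[0,0,0,0,0,0,0],[0,0,0,0,0,0,0],[0,0,0,0,0,0,0],[0,0,0,0,0,0,0]]]'
```

```text
time_s: 3.62
eef_pos: [0.4983, 0.2111, 0.0302]
tcp_rot: [[0.19, 0.982, 0.001], [0.982, -0.19, 0.0], [0.001, 0.001, -1.0]]
ft_force: [-0.3, -0.5, 0.5]
finger_gap: 0.0655
grip_force: 0.0
time_s: 4.38
eef_pos: [0.4979, 0.2109, 0.0296]
tcp_rot: [[0.19, 0.982, 0.0], [0.982, -0.19, 0.0], [0.0, 0.0, -1.0]]
ft_force: [0.4, -0.2, -0.0]
finger_gap: 0.0246
grip_force: 30.0
```

Gripped (gap 24.6 mm, 30 N). Next I'll pivot about the +y end by 4.4°.

```bash
python3 -m handwheel '[[[0,0,-1.4,0,-0.55,0,0],[0,0,-1.4,0,-0.55,0,0],[0,0,-1.4,0,-0.55,0,0],[0,0,-1.4,0,-0.55,0,0],[0,0,-1.4,0,-0.55,0,0],[0,0,-1.4,0,-0.55,0,0],[0,0,-1.4,0,-0.55,0,0],[0,0,-1.4,0,-0.55,0,0],[0,0,0,0,0,0,0],[0,0,0,0,0,0,0]]]'
python3 - <<'E'
from h import *
cv2.imwrite("pics/s3.png",cv2.resize(snapshot("side")[200:400,190:430,::-1],None,fx=2.5,fy=2.5))
s=get_state(); print(s["ft_force"],s["wrist_torque"])
E
```

```text
time_s: 5.62
eef_pos: [0.4978, 0.2112, 0.0406]
tcp_rot: [[0.19, 0.982, -0.015], [0.979, -0.19, -0.075], [-0.077, -0.0, -0.997]]
ft_force: [0.3, -0.3, -2.2]
finger_gap: 0.0243
grip_force: 30.0
[ 0.17806537 -0.02401326 -1.0726847 ] [-0.07899437  0.06853746  0.02314984]
```

View pics/s3.png

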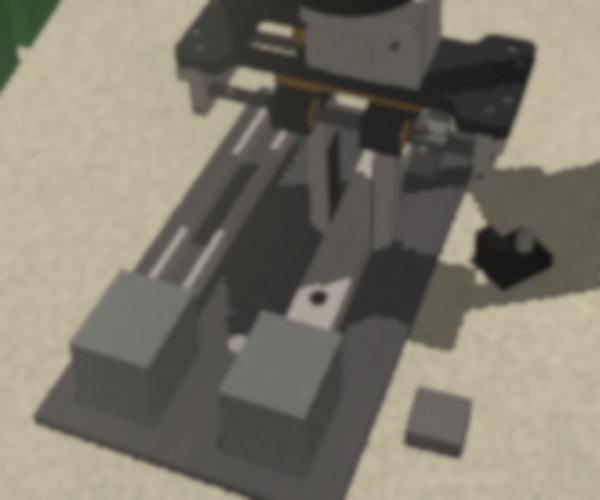

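The picture shows the rail held between the fingers at (320–385, 230), with its far end still under the cover at (300,320). The wrist carries about 2 N. Now I'll draw it along its own axis.

```bash
python3 -m handwheel '[[[-6,0,0,0,0,0,0],[-10,0,0,0,0,0,0],[-10,0,0,0,0,0,0],[-10,0,0,0,0,0,0],[-10,0,0,0,0,0,0],[-10,0,0,0,0,0,0],[-10,0,0,0,0,0,0],[-10,0,0,0,0,0,0],[-10,0,0,0,0,0,0],[-4,0,0,0,0,0,0]]]'
python3 -m handwheel '[[[0,0,0,0,0,0,0],[0,0,0,0,0,0,0]]]'
python3 - <<'E'
from h import *
a=cv2.resize(snapshot("side")[180:380,190:430,::-1],None,fx=2,fy=2);b=cv2.resize(snapshot("top")[130:280,130:350,::-1],None,fx=1.45,fy=1.45)
o=np.zeros((400,800,3),np.uint8);o[:,:480]=a;o[:b.shape[0],481:481+b.shape[1]]=b;cv2.imwrite("pics/m4.png",o)
E
```

```text
time_s: 6.92
eef_pos: [0.4806, 0.1226, 0.0476]
tcp_rot: [[0.19, 0.982, -0.015], [0.979, -0.191, -0.075], [-0.077, 0.0, -0.997]]
ft_force: [0.6, 0.1, -1.1]
finger_gap: 0.0246
grip_force: 30.0
time_s: 7.18
eef_pos: [0.4808, 0.1234, 0.0476]
tcp_rot: [[0.19, 0.982, -0.014], [0.979, -0.19, -0.075], [-0.076, 0.0, -0.997]]
ft_force: [-0.2, -0.3, -2.1]
finger_gap: 0.0246
grip_force: 30.0
```

View pics/m4.png

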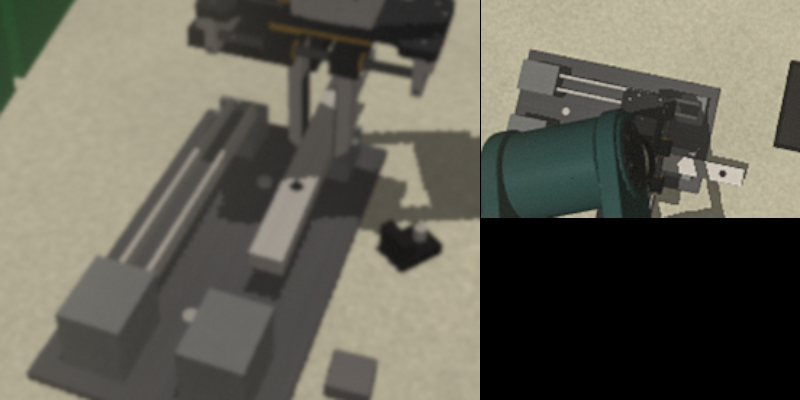

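The rail is clear of the cover: its far end is at (265,265) in the left view, in front of the cover at (225,310), and the channel hasn't moved. Next I'll lift, level and carry it.

```bash
python3 -m handwheel '[[[0,0,-10,0,0,0,0],[0,0,-20,0,0,0,0],[0,0,-20,0,1.1,0,0],[0,0,-16,0,1.1,0,0],[0,0,-8,0,1.1,0,0],[0,0,0,0,1.1,0,0],[0,0,0,0,0,0,0]]]'
python3 -m handwheel '[[[-15,5,0,0,0,0,0],[-30,11,0,0,0,0,0],[-40,14,0,0,0,0,0],[-45,16,0,0,0,0,0],[-45,16,0,0,0,0,0],[-45,16,0,0,0,0,0],[-45,16,0,0,0,0,0],[-40,14,0,0,0,0,0],[-20,8,0,0,0,0,0],[-10,5,0,0,0,0,0]]]'
python3 -m handwheel '[[[0,0,0,0,0,0,0],[0,0,0,0,0,0,0],[0,0,0,0,0,0,0]]]'
python3 - <<'E'
from h import *
a=cv2.resize(snapshot("top")[130:290,300:520,::-1],None,fx=1.8,fy=1.8);b=cv2.resize(snapshot("side")[60:260,240:440,::-1],None,fx=2,fy=2)
o=np.zeros((400,800,3),np.uint8);o[:a.shape[0],:396]=a;o[:,400:]=b;cv2.imwrite("pics/m5.png",o)
E
```

```text
time_s: 8.15
eef_pos: [0.4811, 0.1276, 0.1207]
tcp_rot: [[0.191, 0.982, -0.001], [0.982, -0.191, 0.0], [-0.0, -0.001, -1.0]]
ft_force: [0.5, 0.2, -1.6]
finger_gap: 0.0248
grip_force: 30.0
time_s: 9.4
eef_pos: [0.5365, -0.2246, 0.1208]
tcp_rot: [[0.191, 0.982, -0.001], [0.982, -0.191, 0.001], [0.001, -0.001, -1.0]]
ft_force: [-0.2, 1.0, -1.7]
finger_gap: 0.0247
grip_force: 30.0
time_s: 9.78
eef_pos: [0.5368, -0.2226, 0.1216]
tcp_rot: [[0.189, 0.982, 0.0], [0.982, -0.189, 0.0], [0.0, 0.0, -1.0]]
ft_force: [-0.2, -0.2, -1.1]
finger_gap: 0.0246
grip_force: 30.0
```

View pics/m5.png

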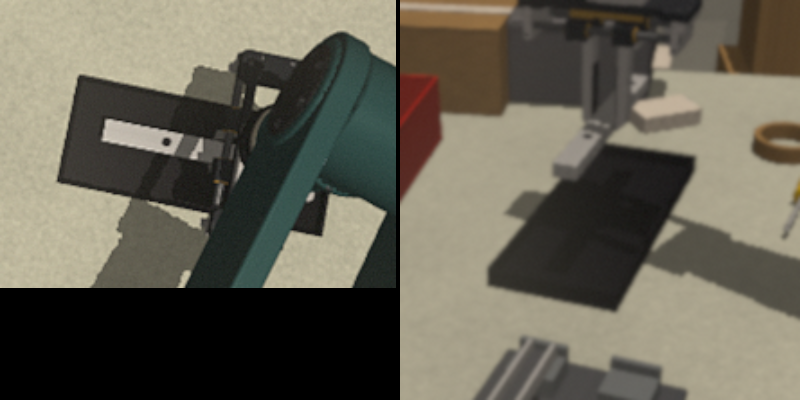

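The rail is held level above the tray. Its +y end is at (103,130) in the top crop and (569,157) in the side crop. I'll triangulate that end.

```bash
python3 - <<'E'
from h import *
p,d=ray("top",[300+103/1.8,130+130/1.8]); q,e=ray("side",[240+(569-400)/2,60+157/2])
d=d[0];e=e[0]; t=np.linalg.lstsq(np.c_[d,-e],q-p,rcond=None)[0]
print(p+d*t[0],q+e*t[1])
P=plane("top",[300+103/1.8,130+130/1.8],.136)[0]; print(P, (P-[.5365,-.2239,0])@[.191,.982,0])
E
```

```text
[ 0.55819102 -0.08904242  0.14509808] [ 0.55599825 -0.08932093  0.14499155]
[ 0.55876657 -0.09009396  0.136     ] 0.13565044529686676
```

```bash
python3 -m handwheel '[[[-2,0,20,0,0,0,0],[-2,0,20,0,0,0,0],[-1,0,20,0,0,0,0],[0,0,12,0,0,0,0],[0,0,6,0,0,0,0],[0,0,4,0,0,0,0],[0,0,0,0,0,0,0],[0,0,0,0,0,0,0]]]'
python3 - <<'E'
from h import *
b=cv2.resize(snapshot("side")[110:230,270:430,::-1],None,fx=4.8,fy=4.8,interpolation=cv2.INTER_CUBIC);cv2.imwrite("pics/s6.png",b)
E
```

```text
time_s: 10.88
eef_pos: [0.5362, -0.2289, 0.0401]
tcp_rot: [[0.19, 0.982, 0.001], [0.982, -0.19, -0.001], [-0.0, 0.001, -1.0]]
ft_force: [-0.5, 0.0, -1.2]
finger_gap: 0.0249
grip_force: 30.0
```

View pics/s6.png

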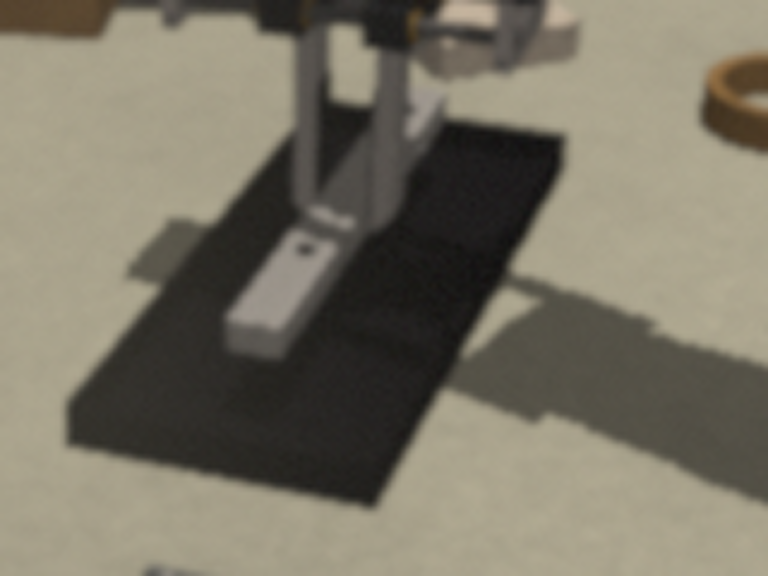

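The rail is over the tray with its near end at (254,324) and far end at (430,95). Next I'll check the pitch by casting both ends onto the rail's vertical plane.

```bash
python3 - <<'E'
from h import *
p,d=ray("side",[[270+254/4.8,110+324/4.8],[270+430/4.8,110+95/4.8]])
n=np.array([.982,-.19,0]); a=np.array([.5362,-.2289,0]); yv=np.array([.19,.982,0])
# width-plane cast is grazing: use distance along rail (+-130 about centre +5) instead
for dd,L in zip(d,(.130,-.130)):
    t=(L*1+(a-p)@yv)/(dd@yv); X=p+dd*t; print(X,(X-a)@n)
E
```

```text
[ 0.56039495 -0.10119841  0.05199176] -0.0005038591301691843
[ 0.50800264 -0.35582719  0.04882981] -0.0035736398375481137
```

It's level within about 1° and centred. I'll lower it gently.

```bash
python3 -m handwheel '[[[-4,0,10,0,0,0,0],[0,0,10,0,0,0,0],[0,0,6,0,0,0,0],[0,0,2,0,0,0,0],[0,0,1,0,0,0,0],[0,0,1,0,0,0,0],[0,0,0,0,0,0,0]]]'
python3 -m handwheel '[[[0,0,0.7,0,0,0,0],[0,0,0.7,0,0,0,0],[0,0,0,0,0,0,0]]]'
python3 -m handwheel '[[[0,0,0.7,0,0,0,0],[0,0,0.6,0,0,0,0],[0,0,0,0,0,0,0]]]'
```

```text
time_s: 11.8
eef_pos: [0.5352, -0.2326, 0.0096]
tcp_rot: [[0.19, 0.982, 0.0], [0.982, -0.19, -0.0], [-0.0, 0.0, -1.0]]
ft_force: [-0.3, 0.1, -1.9]
finger_gap: 0.0242
grip_force: 30.0
time_s: 12.18
eef_pos: [0.535, -0.2325, 0.0079]
tcp_rot: [[0.19, 0.982, -0.0], [0.982, -0.19, 0.0], [0.0, -0.0, -1.0]]
ft_force: [0.5, 0.2, -2.0]
finger_gap: 0.0249
grip_force: 30.0
time_s: 12.55
eef_pos: [0.535, -0.2326, 0.0066]
tcp_rot: [[0.19, 0.982, -0.0], [0.982, -0.19, 0.0], [0.0, -0.0, -1.0]]
ft_force: [-0.8, -0.1, -1.0]
finger_gap: 0.0247
grip_force: 30.0
```

```bash
python3 -m handwheel '[[[0,0,0.5,0,0,0,0],[0,0,0,0,0,0,0],[0,0,0,0,0,0,0]]]'
python3 -m handwheel '[[[0,0,0.5,0,0,0,0],[0,0,0,0,0,0,0],[0,0,0,0,0,0,0]]]'
```

```text
time_s: 12.92
eef_pos: [0.5351, -0.2326, 0.0066]
tcp_rot: [[0.19, 0.982, 0.0], [0.982, -0.19, 0.0], [0.0, 0.0, -1.0]]
ft_force: [-1.3, 0.2, 2.5]
finger_gap: 0.0246
grip_force: 30.0
time_s: 13.3
eef_pos: [0.5351, -0.2326, 0.0065]
tcp_rot: [[0.19, 0.982, 0.0], [0.982, -0.19, -0.0], [-0.0, 0.0, -1.0]]
ft_force: [-2.4, 1.7, 5.8]
finger_gap: 0.0249
grip_force: 30.0
```

Contact with the floor (about 8 N change). I'll release within the tray width and retreat straight up.

```bash
python3 -m handwheel '[[[0,0,-0.5,0,0,0,0.15],[0,0,0,0,0,0,0.35],[0,0,0,0,0,0,0.5],[0,0,0,0,0,0,0.5],[0,0,0,0,0,0,0.5],[0,0,0,0,0,0,0.5]]]'
python3 -m handwheel '[[[0,0,-5,0,0,0,0.5],[0,0,-20,0,0,0,0.5],[0,0,-30,0,0,0,0.5],[0,0,-40,0,0,0,0.5],[0,0,-40,0,0,0,0.5],[30,-40,-20,0,0,0,0.5],[40,-60,0,0,0,0,0.5],[0,-60,0,0,0,0,0.5],[0,-60,0,0,0,0,0.5],[0,0,0,0,0,0,0.5]]]'
python3 - <<'E'
from h import *
t=snapshot("top"); a=cv2.resize(t[130:290,130:520,::-1],None,fx=2,fy=2); s=snapshot("side")[:,:,::-1]
b=cv2.resize(s[100:400,200:500],None,fx=.9,fy=.9); o=np.zeros((595,780,3),np.uint8);o[:320]=a;o[320:590,:270]=b;cv2.imwrite("pics/m7.png",o)
c=big((t.max(2)>110).astype(np.uint8),(345,180,475,250)); print(rect("top",c,.021))
E
```

```text
time_s: 14.05
eef_pos: [0.535, -0.2326, 0.0061]
tcp_rot: [[0.19, 0.982, -0.0], [0.982, -0.19, 0.0], [0.0, -0.0, -1.0]]
ft_force: [-0.3, -0.4, -1.2]
finger_gap: 0.0467
grip_force: 0.0
time_s: 15.3
eef_pos: [0.3365, -0.1277, 0.1614]
tcp_rot: [[0.191, 0.982, 0.002], [0.982, -0.191, -0.001], [-0.001, 0.002, -1.0]]
ft_force: [-0.1, -0.4, -0.8]
finger_gap: 0.0471
grip_force: 0.0
[ 533.8 -227.4   25.7  260.5  -10.9]
```

View pics/m7.png

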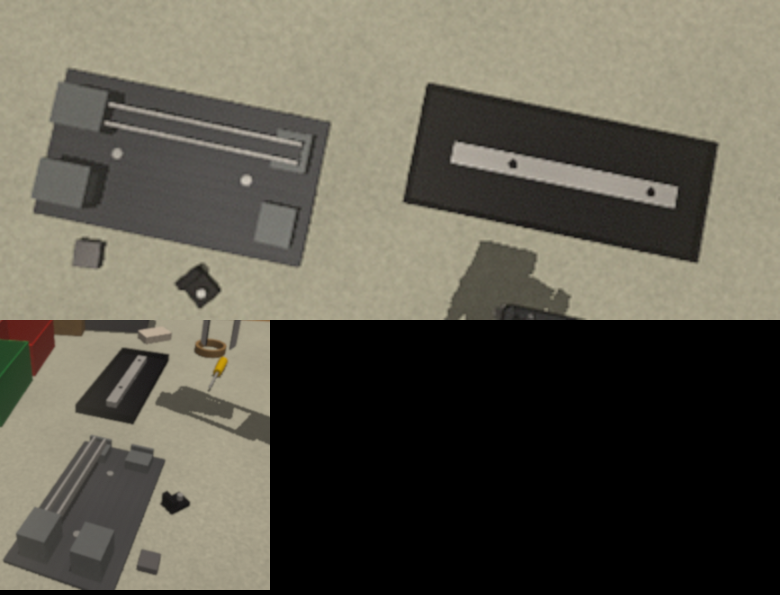

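The rail lies flat and centred in the tray, from (450,152) to (678,195). The channel is still in its lane and the arm is clear.

```bash
python3 -c "
from workcell import *
print(finish_job())"
```

```text
the job is handed in; nothing more can be done
None
```

The rail is out of the rack and lying flat and released near the centre of the black tray, the channel is still in its lane, and the job is handed in (about 15 s on the robot clock); no verdict was returned.

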